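# Stack the empty sample tote on the loaded one

### The job

The grey tote holds two sample pots, so stack the empty blue tote on it instead of nesting it: turned half a turn, its yellow side over the grey tote's plain long side, so that it stands fully home and level on the grey tote's inner ledges. Make the half turn in two goes: first set the blue tote down on the open worktop about a quarter turn round, standing crosswise to the grey one, let go, then take it with a fresh grip, turn it on and stack it. Let go again, then push down firmly on its rim with the gripper to make sure it is seated, and leave the pots in the grey tote and the other things on the worktop where they are.

Things in the scene. Friction and masses are not known exactly. Their poses are not given: they have to be found in the camera images.
- upper_center (a point): Centre of the empty blue open-topped tote, 166 mm long (its x), 126 wide (y), 106 high (z up): 53 mm above its underside, 53 below its rim. Grip its upright rim band, 40 mm high, 8 mm thick, all round; its middle lies 59 mm from the centre on the long walls (y), 79 mm on the end walls (x). The band is yellow on the long wall at +y, else blue. The foot tapers to 136 x 96 mm. About 0.35 kg.
- upper_yellow (a point): Top of the rim band in the middle of the blue tote's yellow long wall (59 mm from the centre along the tote's y, 53 mm above the centre point); axes as the tote's. At the start it faces roughly (within 35 degrees) the same way as the grey tote's yellow wall.
- lower_center (a point): Centre (53 mm above its underside) of the grey tote, of the same shape, axes and yellow long wall at +y; about 0.8 kg, loose on the worktop. Yellow sides alike, totes nest; half a turn apart, the upper one's foot stands on the lower one's ledges, its centre 73 mm above the lower one's. The mouth is 149 x 109 mm: 6.5 mm of play on each side of the foot.
- upper: The blue tote, origin at the centre of its underside. Four ledges, 22 mm wide, stick 19 mm inward from the long walls, tops 33 mm below the rim: at x = +-50 mm on the yellow wall, +-18 mm on the plain one, an open slot in the wall below each.
- lower: The grey tote, origin at the centre of its underside; ledges as in the blue one, above the lids of the pots. A tote stacked on it can tip if pushed hard near a corner: push at the middle of a long wall's rim, with 6 to 12 N.
- pot_white: Sample pot with white lid, 50 mm across and 66 mm high, standing in the grey tote; origin at the centre of its underside.
- pot_blue: Sample pot with blue lid, same size, standing beside it; origin at the centre of its underside.
- calculator: Bystander: dark pocket calculator, 118 x 68 x 15 mm, lying at the back; origin under its centre.
- radio: Bystander: black hand radio, 58 x 187 x 33 mm, lying at the back; origin at its underside.
- muffs: Bystander: blue ear muffs, 187 x 181 x 108 mm, lying at the left; origin under its centre.
Things that resemble listed ones, but are neither listed nor needed, are in the scene too. Leave any green, pink or turquoise look-alike of the pot_white alone.

How it is judged:
By the outcome, as a careful person would: the job done as asked, in the order asked, and still so for the second after the job is handed in, with the robot touching nothing.
It also fails if it takes over 72 s, if anything falls off the work surface, if the arm or the gripper's body presses on something with over 40 N, if the wrist force passes 120 N, or if a joint passes its speed limit or range.

### The arm

A 6-joint arm with a two-finger parallel gripper is mounted at the origin on a cart in front of the work surface, level with it; the furniture and walls round the work are solid. World frame = base frame: x ahead of the robot, y to its left, z up, the work surface at z = 0. Lengths are in m, angles in rad, forces in N, time in s.
With the tool pointing down it reaches from about 0.3 to 0.875 m from the base axis. Payload 6.4 kg.
Tool frame: the origin (TCP) lies midway between the tips of the shut fingers; the grasp point (between the pads) lies 19 mm behind it; z points along the fingers, y is the line along which they close (so a half turn about z gives the same grasp; the last joint's range is limited). The gripper opens to 85 mm and grips with 20 to 120 N. Pads are 22 mm wide; open, the fingers measure 114 mm over their backs; the gripper's body (76 mm by 85 mm) begins 54 mm behind the grasp point. The pads swing forward as they close: fully open they stand 13 mm farther back than shut.
Start: joints at [1.061, 0.181, 1.607, -0, 1.354, -0.206], TCP at [0.172, 0.549, 0.231] pointing down, gripper open.
Joint ranges: [-2.99, 2.99], [-0.89, 2.07], [0.3, 2.58], [-1.14, 4.28], [0, 2.63], [-3.12, 3.12]. Speed limits (rad/s): [2.57, 2.57, 3.01, 3.14, 3.14, 3.14].

### API

Orientations are given as a unit quaternion [w, x, y, z].
In Python, from bench import sensors, vision, ctrl gives the robot as it stands.
- The arm moves only by the tool carry_out, never from a script. Its argument "deltas" is text: rows parted by semicolons, each of 7 numbers parted by spaces: the shift along the tool's x, y, z in mm, then the turn, a rotation vector about the tool's x, y, z in rad, then the closure, from 0 (fully open) to 1 (shut). In form: tx ty tz ax ay az claw; .... A call has 1 to 12 rows; each row is the pose to reach, as a shift and turn from the pose commanded when the call began, along the tool's axes at that moment; what a row does not reach only later rows make up. A row lasts 1/8 s, in which the tool goes at most 62.5 mm and 10.7 degrees, less where a joint would pass 70% of its speed; a pose out of reach is approached as far as the arm can. A call with a gripper value outside its range is refused whole. The fingers move at their own pace and stop on an object; the grip force is fixed at half the most. Time passes only in rows, so rows that repeat a pose let the fingers close. It gives the time, the measured TCP pose, the force, the opening and the grip force at its end, in the units of the state.
- sensors.get_obs(): the state, without advancing time (a new reading comes with each control period).
- vision.camera(name): name is "scene" or "top" or "wrist"; returns the picture (384x512x3 uint8, blue, green, red); there is no depth.
- vision.camera_model(name): a dict with "K" (3x3 intrinsics, pixels), "extrinsics" (4x4, takes a point from world to camera coordinates); the wrist camera has in their place "hand_eye" (4x4, takes a point from camera to tool coordinates, whose origin is the TCP and whose axes are the flange's). Camera axes: x right, y down, z forward; pixel columns grow to the right and rows downward; lengths in m; the calibration is good to about 2 mm. The wrist camera is an equidistant fisheye: a pixel r from the principal point sees the ray r / f radians off the axis. A picture is of the moment at which its call begins: read the wrist's pose just before it. camera_model takes no time and is no camera call.
- ctrl.hand_in(): hands the job in; it is judged then, once.
The state is a dict: "time_s": time; "q": joint angles; "dq": joint speeds; "joint_efforts": joint torques, N m; "eef_pos": TCP position; "eef_rot": TCP orientation; "wrist_force": force on the tool from outside, world axes, zero at the start; "torque": the same for the moment, N m; "opening": opening from 0.0 (shut) to 1.0 (fully open); "grasp_force": force on a finger pad.
Only numpy, scipy, OpenCV 4.12 (cv2) and the standard library are available. Lean on these libraries where they do the work, as an engineer would, in place of code of your own. Each camera call takes 0.05 s, during which the arm holds its last target. There are 200 camera calls.

## Working session

There is one attempt and no reset: what is moved stays moved. The work goes in short steps, Python scripts to look and compute and a tool call to move; the robot and the scene stay as the last step left them, time stands still between calls to the robot, and variables do not carry over. Pictures are saved under pics/ and viewed, at most 10 in all, crops included, and the job is handed in when it is done.

Besides the shell and the picture viewer there is one more tool, called after "Emit:" in YAML: its name, and indented under it one key for each argument. carry_out: Moves the arm, as the interface text tells. Its arguments: {"type":"object","properties":{"deltas":{"type":"string"}},"required":["deltas"]}

```bash
mkdir -p pics; python3 - <<'E'
from bench import sensors,vision
import cv2,numpy as np
np.set_printoptions(precision=4,suppress=True)
o=sensors.get_obs()
print({k:np.round(v,3) for k,v in o.items()})
ims={n:vision.camera(n) for n in("scene","top","wrist")}
for n in ims:
    cv2.imwrite(f"raw_{n}0.png",ims[n]); m=vision.camera_model(n); print(n,{k:np.array(v) if not isinstance(v,str) else v for k,v in m.items()})
cv2.imwrite("pics/a.png",cv2.resize(np.hstack([ims["scene"],ims["top"]]),(800,300),interpolation=cv2.INTER_AREA))
cv2.imwrite("pics/top.png",cv2.resize(ims["top"],(800,600)))
E
```

```text
{'time_s': np.float64(0.0), 'q': array([ 1.061,  0.182,  1.608,  0.   ,  1.354, -0.206]), 'dq': array([ 0.   ,  0.   ,  0.   ,  0.   , -0.001, -0.   ]), 'joint_efforts': array([ -0.001, -44.487, -35.133,  -0.   ,   0.009,   0.   ]), 'eef_pos': array([0.172, 0.548, 0.23 ]), 'eef_rot': array([-0.   ,  0.151,  0.988, -0.001]), 'wrist_force': array([-0.548, -0.825, -0.319]), 'torque': array([ 0.03 ,  0.056, -0.013]), 'grasp_force': np.float64(0.0), 'opening': np.float64(1.001)}
scene {'K': array([[358.672 ,   0.    , 261.6492],
       [  0.    , 358.672 , 197.7639],
       [  0.    ,   0.    ,   1.    ]]), 'extrinsics': array([[ 0.8109, -0.5851, -0.0105, -0.3624],
       [-0.2774, -0.3685, -0.8873,  0.3157],
       [ 0.5152,  0.7224, -0.4612,  0.7558],
       [ 0.    ,  0.    ,  0.    ,  1.    ]])}
top {'K': array([[363.8669,   0.    , 255.0013],
       [  0.    , 363.8669, 195.2907],
       [  0.    ,   0.    ,   1.    ]]), 'extrinsics': array([[-0.0246, -0.9992,  0.0326,  0.1683],
       [-0.9906,  0.02  , -0.1352,  0.5929],
       [ 0.1344, -0.0356, -0.9903,  1.2644],
       [ 0.    ,  0.    ,  0.    ,  1.    ]])}
wrist {'K': array([[297.3186,   0.    , 252.817 ],
       [  0.    , 297.3186, 195.6347],
       [  0.    ,   0.    ,   1.    ]]), 'hand_eye': array([[-0.0006, -0.9522, -0.3054,  0.0789],
       [ 1.    , -0.0004, -0.0008,  0.0015],
       [ 0.0006, -0.3054,  0.9522, -0.1432],
       [ 0.    ,  0.    ,  0.    ,  1.    ]])}
```

View pics/top.png

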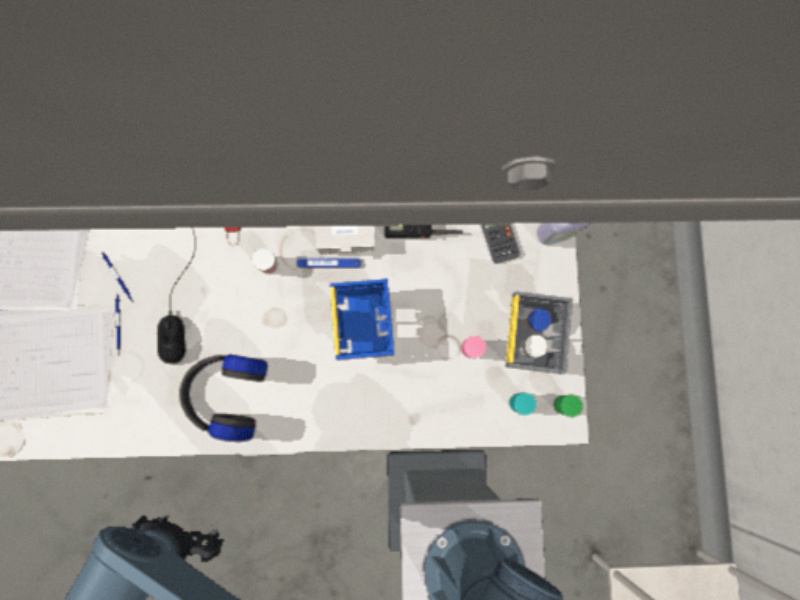

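View pics/a.png

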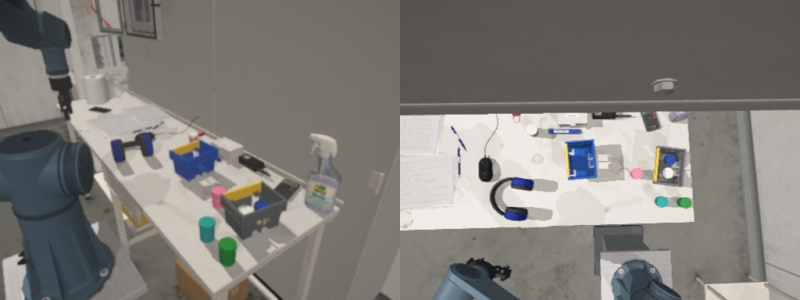

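The top view shows the blue tote at about (362,320) and the grey tote with the two pots at about (540,332), in 800x600 pixels. Both yellow sides face left. The pink (473,347), turquoise (523,404) and green (568,405) pots are look-alikes to leave alone. The bench front edge is at row ~447, and the wall is at row ~220.

```bash
cat > h.py <<'E'
import numpy as np,cv2
from bench import sensors,vision
from scipy.spatial.transform import Rotation as R
np.set_printoptions(precision=4,suppress=True)
def ray(n,px,obs=None):
    m=vision.camera_model(n);K=np.array(m["K"]);px=np.atleast_2d(px).astype(float)
    a=(px-K[:2,2])/K[0,0]
    if n=="wrist":
        r=np.linalg.norm(a,axis=1,keepdims=True); d=np.hstack([a/np.maximum(r,1e-9)*np.sin(r),np.cos(r)])
        H=np.array(m["hand_eye"]);T=np.eye(4);q=obs["eef_rot"];T[:3,:3]=R.from_quat([q[1],q[2],q[3],q[0]]).as_matrix();T[:3,3]=obs["eef_pos"];T=T@H
    else:
        d=np.hstack([a,np.ones((len(a),1))]);T=np.linalg.inv(np.array(m["extrinsics"]))
    return T[:3,3],d@T[:3,:3].T
def plane(n,px,z,obs=None):
    o,d=ray(n,px,obs); return o+d*((z-o[2])/d[:,2])[:,None]
def tri(rs): # list of (o,d) -> point, residual
    A=0;b=0
    for o,d in rs:
        d=np.ravel(d)/np.linalg.norm(d);P=np.eye(3)-np.outer(d,d);A=A+P;b=b+P@o
    p=np.linalg.solve(A,b);return p,[np.linalg.norm((np.eye(3)-np.outer(d.ravel(),d.ravel())/(d@d.T).item())@(p-o)) for o,d in rs]
def blobs(im,lo,hi,amin=40):
    m=cv2.inRange(cv2.cvtColor(im,cv2.COLOR_BGR2HSV),lo,hi)
    c,_=cv2.findContours(m,cv2.RETR_EXTERNAL,cv2.CHAIN_APPROX_NONE)
    return sorted([x for x in c if cv2.contourArea(x)>amin],key=cv2.contourArea,reverse=True)
YEL=((18,120,90),(35,255,255));BLU=((100,150,40),(125,255,255))
E
python3 - <<'E'
from h import *
for n in("top","scene"):
    im=cv2.imread(f"raw_{n}0.png")
    for nm,c in(("Y",YEL),("B",BLU)):
        for b in blobs(im,*c)[:4]:
            r=cv2.minAreaRect(b);print(n,nm,cv2.contourArea(b),np.round(r[0],1),np.round(r[1],1),round(r[2],1))
            if n=="top": print(plane(n,cv2.boxPoints(r),.106)[:,:2].tolist())
t=cv2.imread("raw_top0.png");s=cv2.imread("raw_scene0.png")
a=cv2.resize(t[170:290,195:395],(800,480),interpolation=cv2.INTER_CUBIC)
cv2.imwrite("pics/b.png",a)
print(plane("top",[[250,287],[375,283],[200,143],[350,143]],0))
E
```

```text
top Y 145.5 [328. 210.] [ 4.5 42.6] 5.7
[[0.46150898540798224, -0.07044325733609888], [0.605340597997733, -0.09228138684152723], [0.6034999617188043, -0.1075455999294209], [0.45966439612280224, -0.08545554651658224]]
top Y 64.0 [214. 205.] [42.2  2.5] 85.6
[[0.6286128575210528, 0.3051037273942252], [0.6291166419184565, 0.2965745962078459], [0.48660266238243133, 0.2871365848613451], [0.4861488406203418, 0.2955384188633267]]
top B 1379.0 [231.3 203.8] [48.  36.3] 85.6
[[0.6381840164009509, 0.3041882692187427], [0.6454831510898118, 0.18130832651201312], [0.4825194598747131, 0.17254237105264686], [0.47603912059699255, 0.2933284820907246]]
top B 204.5 [156.2 233.1] [27.5  9. ] 10.6
[[0.4622382343909359, 0.5347077330275218], [0.4913973575584388, 0.5297411476629571], [0.47259880377507874, 0.4407802418452904], [0.44348805665533925, 0.44605163437606693]]
top B 197.5 [146.9 276.2] [28.4  9.6] 7.1
[[0.3203108266618646, 0.5632931655220498], [0.35047441989299827, 0.5600916254264365], [0.3367310909789859, 0.4688009992752702], [0.3065802419590306, 0.4723273945986558]]
top B 120.0 [345. 204.] [12.7 12.7] 45.0
[[0.5517765564043857, -0.1174762774460468], [0.582027771891017, -0.15015806219104802], [0.5504807348345316, -0.17928046973484588], [0.5204395441553722, -0.1465603107399778]]
scene Y 521.0 [311.4 245.8] [13.1 50.3] 72.5
scene Y 256.5 [238.6 189.4] [ 9.9 34.8] 69.1
scene Y 130.5 [171.  273.9] [37.7 15.5] 48.4
scene B 975.5 [251.2 203.9] [39.8 57.2] 71.6
scene B 85.5 [334.2 261.1] [ 7.3 16.8] 71.6
[[ 0.2727  0.1795  0.    ]
 [ 0.2741 -0.271   0.    ]
 [ 0.8029  0.3544  0.    ]
 [ 0.7943 -0.2114  0.    ]]
```

View pics/b.png

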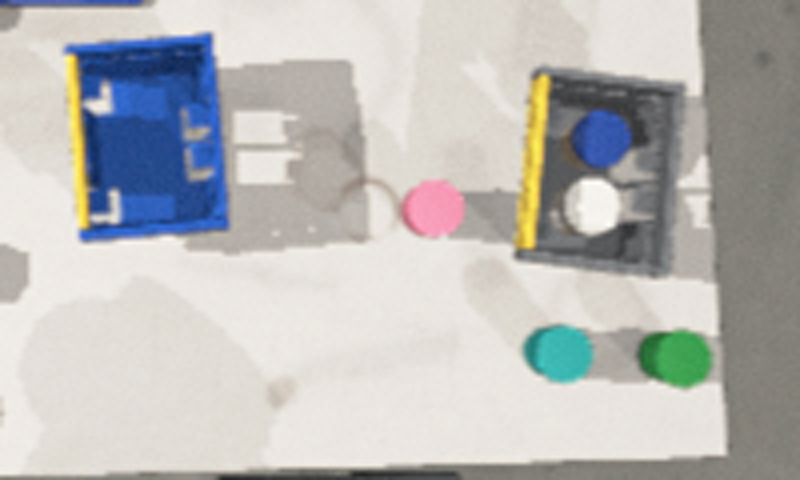

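The enlarged crop confirms it. The only blue tote, with its yellow band on the left, spans (65-225, 35-240). The only grey one, holding the blue- and white-lidded pots, spans (515-685, 70-275). The pink, turquoise and green pots stand outside it. The white patches right of the blue tote are light through its slots, so the worktop there is free. My estimates are blue centre (0.561, 0.238) at yaw +4°, and grey centre about (0.523, -0.153) at yaw -8.6°.

I'll go above the yellow rim of the blue tote.

Emit:
carry_out:
  deltas: "-50 -14 0 0 0 -0.05 0; -105 -30 0 0 0 -0.1 0; -160 -45 0 0 0 -0.15 0; -215 -61 0 0 0 -0.2 0; -270 -77 0 0 0 -0.25 0; -325 -92 0 0 0 -0.3 0; -380 -108 10 0 0 -0.37 0; -442 -126 25 0 0 -0.37 0; -442 -126 30 0 0 -0.37 0; -442 -126 30 0 0 -0.37 0; -442 -126 30 0 0 -0.37 0"

```text
time_s: 1.52
eef_pos: [0.5551, 0.2973, 0.2016]
eef_rot: [-0.0, -0.034, 0.999, 0.0]
wrist_force: [0.5, 0.3, 0.1]
opening: 1.001
grasp_force: 0.0
```

```bash
python3 - <<'E'
from h import *
o=sensors.get_obs();im=vision.camera("wrist");cv2.imwrite("raw_w1.png",im);np.save("o1.npy",o,allow_pickle=True)
print(o["eef_pos"],o["eef_rot"])
for nm,c in(("Y",YEL),("B",BLU)):
    for b in blobs(im,*c)[:3]:
        r=cv2.minAreaRect(b);print(nm,cv2.contourArea(b),np.round(r[0],1),np.round(r[1],1),round(r[2],1),plane("wrist",cv2.boxPoints(r),.106,o)[:,:2].tolist())
cv2.imwrite("pics/w1.png",cv2.resize(im,(768,576)))
E
```

```text
[0.5551 0.2973 0.2016] [-0.0001 -0.0338  0.9994  0.0001]
Y 1453.0 [251.5 193. ] [162.  11.] 90.0 [[0.4840897506155524, 0.28855449076772516], [0.4835126666324119, 0.29725858308750397], [0.6305450841534921, 0.3077645340442674], [0.6312552716588847, 0.29739142747617686]]
B 21875.0 [211.5 198. ] [200.4 187.7] 85.0 [[0.48149463355253436, 0.1706783043543983], [0.46314160373164853, 0.3270445241880701], [0.6466583381040595, 0.36548242809051495], [0.6887332004413856, 0.16991924000498138]]
B 3089.5 [438.6 119.2] [90.4 39.2] 18.4 [[0.480746054053923, 0.4108823019473341], [0.4466551416337317, 0.41928647409045267], [0.45285153807863127, 0.5272956490977937], [0.4928282263009773, 0.5169268185385499]]
B 302.5 [488.5   5.1] [44.7 17.9] 34.0 [[0.3420434652685097, 0.48929972275508304], [0.31857545295265544, 0.5048223511175227], [0.3255497296370464, 0.5626796019292238], [0.35071238196795573, 0.5437029019912356]]
```

View pics/w1.png

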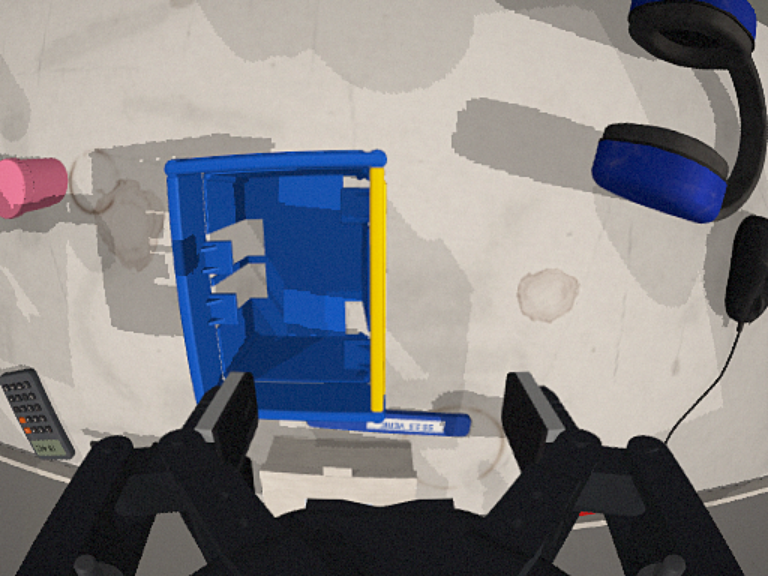

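The wrist view shows the yellow strip at x≈377, rows 165-410 (768 scale), on the tote's left long wall. The jaws are centred across it, and the strip ray-casts to (0.557, 0.298) at yaw 4.1°. I'll descend partly and check the height from the second vantage point.

Emit:
carry_out:
  deltas: "-2 0 20 0 0 0 0; -2 0 40 0 0 0 0; -2 0 50 0 0 0 0; -2 0 50 0 0 0 0; -2 0 50 0 0 0 0"

```text
time_s: 2.2
eef_pos: [0.5584, 0.2964, 0.1516]
eef_rot: [0.0, -0.033, 0.999, 0.0]
wrist_force: [-0.4, -1.1, 0.0]
opening: 1.002
grasp_force: 0.0
```

```bash
python3 - <<'E'
from h import *
o=sensors.get_obs();im=vision.camera("wrist");cv2.imwrite("raw_w2.png",im)
o1=np.load("o1.npy",allow_pickle=True).item();i1=cv2.imread("raw_w1.png")
def ends(i):
    b=blobs(i,*YEL)[0];p=b[:,0,:].astype(float);k=p[:,1]; print(k.min(),k.max())
    t=p[k<k.min()+3].mean(0);u=p[k>k.max()-3].mean(0);return t,u
e1=ends(i1);e2=ends(im);print(e1,e2)
for a,b in zip(e1,e2): print(tri([ray("wrist",a,o1),ray("wrist",b,o)]))
t=cv2.imread("raw_top0.png");s=cv2.imread("raw_scene0.png")
print(plane("wrist",e2,.106,o),o["eef_pos"])
E
```

```text
112.0 274.0
109.0 303.0
(array([250.9231, 112.4615]), array([250.8889, 273.1111])) (array([251.9333, 109.4   ]), array([252.    , 302.5385]))
(array([0.4837, 0.2925, 0.1224]), [np.float64(7.208688434720704e-06), np.float64(7.208688434687836e-06)])
(array([0.6318, 0.3021, 0.103 ]), [np.float64(2.2830582777168184e-05), np.float64(2.283058277712697e-05)])
[[0.484  0.2925 0.106 ]
 [0.6295 0.3019 0.106 ]] [0.5584 0.2964 0.1516]
```

The measured rim height is about 0.103-0.106 m, which agrees with the text. I'll descend and grip.

Emit:
carry_out:
  deltas: "2 1 25 0 0 0 0; 2 1 50 0 0 0 0; 2 1 70 0 0 0 0; 2 1 80 0 0 0 0; 2 1 80 0 0 0 0; 2 1 80 0 0 0 1; 2 1 80 0 0 0 1; 2 1 80 0 0 0 1; 2 1 80 0 0 0 1; 2 1 80 0 0 0 1; 2 1 80 0 0 0 1; 2 1 80 0 0 0 1"

```text
time_s: 3.75
eef_pos: [0.5563, 0.2972, 0.0717]
eef_rot: [0.0, -0.033, 0.999, -0.0]
wrist_force: [-0.8, -0.8, 4.1]
opening: 0.084
grasp_force: 59.3
```

Emit:
carry_out:
  deltas: "0 0 -15 0 0 0 1; 0 0 -40 0 0 0 1; 8 -2 -55 0 0 -0.13 1; 20 -6 -55 0 0 -0.28 1; 34 -10 -55 0 0 -0.44 1; 48 -15 -55 0 0 -0.6 1; 62 -22 -55 0 0 -0.77 1; 74 -28 -55 0 0 -0.94 1; 86 -35 -55 0 0 -1.11 1; 94 -40 -55 0 0 -1.27 1; 98 -44 -55 0 0 -1.4 1; 98 -44 -55 0 0 -1.4 1"

```text
time_s: 5.25
eef_pos: [0.4604, 0.2468, 0.1263]
eef_rot: [-0.0, -0.669, 0.744, 0.0]
wrist_force: [1.7, 0.1, -3.1]
opening: 0.085
grasp_force: 58.9
```

Emit:
carry_out:
  deltas: "0 0 0 0 0 0 1; 0 0 15 0 0 0 1; 0 0 30 0 0 0 1; 0 0 40 0 0 0 1; 0 0 45 0 0 0 1; 0 0 48 0 0 0 1; 0 0 48 0 0 0 1"

```text
time_s: 6.12
eef_pos: [0.4613, 0.2469, 0.0783]
eef_rot: [0.0, -0.669, 0.743, -0.0]
wrist_force: [0.5, -0.1, -3.4]
opening: 0.083
grasp_force: 58.9
```

```bash
python3 - <<'E'
from h import *
o=sensors.get_obs();print(o["eef_pos"],o["wrist_force"],o["torque"],o["q"])
im=vision.camera("scene");cv2.imwrite("pics/s1.png",cv2.resize(im[140:320,130:400],(800,533)))
E
```

```text
[0.4613 0.2469 0.0783] [ 0.4823 -0.1152 -3.3518] [ 0.0199  0.2512 -0.0176] [ 0.2643  0.2624  1.8523  0.      1.0268 -2.7726]
```

View pics/s1.png

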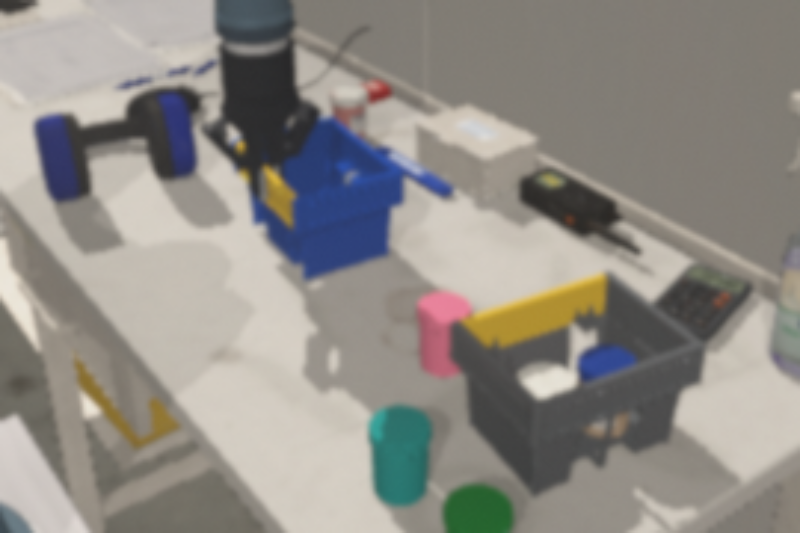

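The scene view shows the blue tote, at (255-400, 125-275), held crosswise just above the open worktop and clear of everything. Its yellow side faces the robot. I'll set it down and let go.

Emit:
carry_out:
  deltas: "0 0 3 0 0 0 1; 0 0 5 0 0 0 1; 0 0 6.5 0 0 0 1; 0 0 7 0 0 0 1; 0 0 7 0 0 0 1"

```text
time_s: 6.8
eef_pos: [0.4612, 0.2469, 0.0718]
eef_rot: [0.0, -0.669, 0.743, -0.0]
wrist_force: [-4.3, -1.1, 5.0]
opening: 0.087
grasp_force: 60.2
```

Emit:
carry_out:
  deltas: "0 0 0 0 0 0 0; 0 0 0 0 0 0 0; 0 0 0 0 0 0 0; 0 0 -25 0 0 0 0; 0 0 -70 0 0 0 0; 0 0 -125 0 0 0.15 0; 0 0 -130 0 0 0.32 0; 0 0 -130 0 0 0.5 0; 0 0 -130 0 0 0.68 0; 0 0 -130 0 0 0.86 0; 0 0 -130 0 0 1.04 0; 0 0 -130 0 0 1.22 0"

```text
time_s: 8.3
eef_pos: [0.4612, 0.2469, 0.2013]
eef_rot: [0.0, -0.12, 0.993, 0.0]
wrist_force: [-0.2, 0.1, -0.7]
opening: 1.004
grasp_force: 0.0
```

Emit:
carry_out:
  deltas: "0 0 0 0 0 0.17 0; 0 0 0 0 0 0.35 0; 0 0 0 0 0 0.53 0; 0 0 0 0 0 0.71 0; 0 0 0 0 0 0.89 0; 0 0 0 0 0 1.07 0; 0 0 0 0 0 1.25 0; 0 0 0 0 0 1.43 0; 0 0 0 0 0 1.61 0; 0 0 0 0 0 1.79 0; 0 0 0 0 0 1.92 0; 0 0 0 0 0 1.92 0"

```text
time_s: 9.8
eef_pos: [0.4612, 0.2469, 0.2013]
eef_rot: [0.0, 0.742, 0.67, 0.0]
wrist_force: [1.2, 1.0, 0.7]
opening: 0.996
grasp_force: 0.0
```

```bash
cat >> h.py <<'E'
def strip(im,o,z,axis):
    b=blobs(im,*YEL)[0];r=cv2.minAreaRect(b);P=plane("wrist",cv2.boxPoints(r),z,o);c=P.mean(0)
    e=P-P.mean(0);u=np.linalg.svd(e)[2][0];print("strip",np.round(r[0],1),np.round(r[1],1),c,"len",np.ptp(P@u),"dir deg",np.degrees(np.arctan2(u[1],u[0]))%180)
def yawy(o):
    q=o["eef_rot"];y=R.from_quat([q[1],q[2],q[3],q[0]]).as_matrix()[:,1];return np.degrees(np.arctan2(y[1],y[0]))
E
python3 - <<'E'
from h import *
o=sensors.get_obs();im=vision.camera("wrist");cv2.imwrite("raw_w3.png",im)
print(o["eef_pos"],yawy(o),o["q"]);strip(im,o,.106,0)
t=vision.camera("top");cv2.imwrite("raw_top1.png",t)
g=cv2.imread("raw_top0.png");print("grey change",cv2.absdiff(g,t)[180:245,320:370].mean())
for b in blobs(t,*BLU)[:2]: r=cv2.minAreaRect(b);print(r,plane("top",r[0],.106))
E
```

```text
[0.4612 0.2469 0.2013] -5.833092911107538 [0.2643 0.0943 1.7674 0.     1.2797 0.3661]
strip [252.  188.5] [ 10.9 163. ] [0.4604 0.2503 0.106 ] len 0.1467874809513637 dir deg 83.72277769355414
grey change 10.329641025641026
((230.48513793945312, 211.64852905273438), (48.25930404663086, 28.06005096435547), 5.710593223571777) [[0.5334 0.2412 0.106 ]]
((156.1943359375, 233.13018798828125), (27.45899200439453, 9.03013801574707), 10.619654655456543) [[0.4674 0.4878 0.106 ]]
```

Released. The strip is at (0.460, 0.250) and the tote yaw is about 84°, crosswise as wanted. Before regripping I'll take a close look at the grey tote with the free gripper.

Emit:
carry_out:
  deltas: "-55 14 -20 0 0 0 0; -115 30 -40 0 0 0 0; -175 47 -50 0 0 0 0; -235 64 -50 0 0 0 0; -295 81 -50 0 0 0 0; -340 93 -50 0 0 0 0; -370 100 -50 0 0 0 0; -370 100 -50 0 0 0 0; -370 100 -50 0 0 0 0"

```text
time_s: 11.02
eef_pos: [0.5224, -0.1309, 0.2511]
eef_rot: [-0.0, 0.742, 0.67, 0.0]
wrist_force: [-0.0, 0.6, 0.7]
opening: 0.998
grasp_force: 0.0
```

```bash
python3 - <<'E'
from h import *
o=sensors.get_obs();im=vision.camera("wrist");cv2.imwrite("raw_g1.png",im);np.save("og.npy",o,allow_pickle=True)
print(o["eef_pos"],yawy(o));strip(im,o,.106,0)
cv2.imwrite("pics/g1.png",cv2.resize(im,(768,576)))
E
```

```text
[ 0.5224 -0.1309  0.2511] -5.848009777280931
strip [259.1 141.9] [148.4  13.3] [ 0.533  -0.0885  0.106 ] len 0.14802819445906812 dir deg 171.46357784997883
```

View pics/g1.png

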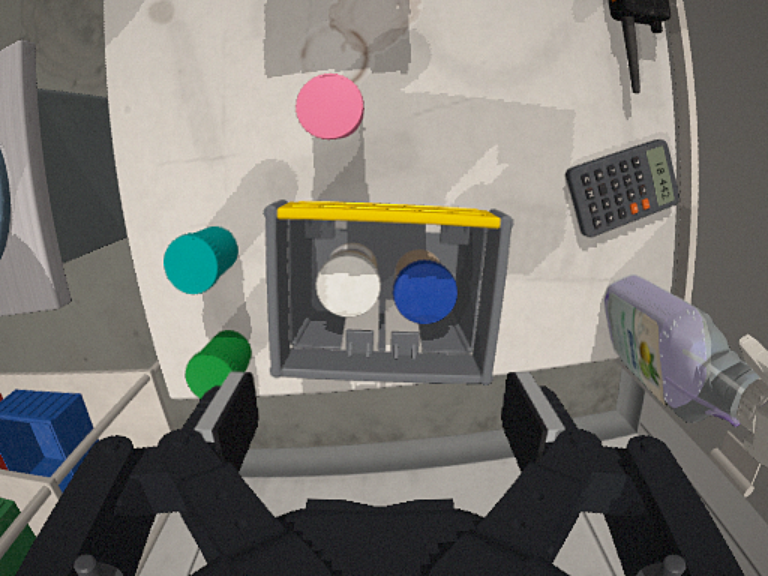

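The close view shows the grey tote upright and unmoved, with the yellow strip at (278-502, 203-227). Its outer bottom rim corners are at (273,376) and (491,383). The white lid is at (348,282) and the blue lid at (425,291), both below the ledges. I'll work out its pose and cross-check the height with the scene view.

```bash
python3 - <<'E'
from h import *
o=np.load("og.npy",allow_pickle=True).item();im=cv2.imread("raw_g1.png");s=cv2.imread("raw_scene0.png")
for a,b in (((330,145),(334.5,232.8)),((187,139),(286.9,248.7))): print("tri",tri([ray("wrist",a,o),ray("scene",b)]))
P=plane("wrist",np.array([[273,376],[491,383],[267,205],[511,213]])/1.5,.106,o);print(P[:,:2])
d=P[1]-P[0];L=np.linalg.norm(d);d/=L;n=np.array([-d[1],d[0],0]);print("len",L,"yaw",np.degrees(np.arctan2(d[1],d[0])),"c",(P[0]+P[1])/2+n*.063)
# yellow inner edge: lowest yellow pixel in each column
b=blobs(im,*YEL)[0];m=np.zeros(im.shape[:2],np.uint8);cv2.drawContours(m,[b],-1,1,-1)
pts=np.array([(c,np.nonzero(m[:,c])[0].max()+.5) for c in range(192,328,4)])
Q=plane("wrist",pts,.106,o)[:,:2];k=np.polyfit(Q[:,0],Q[:,1],1);print("inner yellow edge: yaw",np.degrees(np.arctan(k[0])),"y at x=.53",np.polyval(k,.53),"x-range",Q[:,0].min(),Q[:,0].max())
# pots as check
for lo,hi,z in((BLU[0],BLU[1],.07),):
    for b in blobs(im[160:220,230:320],lo,hi)[:1]: c=cv2.minEnclosingCircle(b);print("blue lid",plane("wrist",np.array(c[0])+[230,160],z,o),c[1])
E
```

```text
tri (array([ 0.6068, -0.1019,  0.1031]), [np.float64(0.004281167653206746), np.float64(0.004281167653206618)])
tri (array([ 0.4635, -0.0809,  0.1028]), [np.float64(0.0029661983193044737), np.float64(0.002966198319304557)])
[[ 0.4352 -0.1997]
 [ 0.5971 -0.2226]
 [ 0.4533 -0.075 ]
 [ 0.6138 -0.0965]]
len 0.16352729833966753 yaw -8.06246989289044 c [ 0.525  -0.1488  0.106 ]
inner yellow edge: yaw -8.285101134376655 y at x=.53 -0.09513974288018254 x-range 0.46616838898264157 0.5959714886812976
blue lid [[ 0.5543 -0.1572  0.07  ]] 21.268768310546875
```

Grey tote: centre (0.525, -0.150), yaw -8.2°, rim height about 0.103-0.106. I'll go back over the blue tote's yellow wall for the fresh grip.

Emit:
carry_out:
  deltas: "30 -8 0 0 0 0 0; 90 -24 0 0 0 0 0; 150 -41 0 0 0 0 0; 210 -57 0 0 0 0 0; 270 -73 0 0 0 0 0; 330 -89 10 0 0 0 0; 373 -101 40 0 0 0 0; 373 -101 80 0 0 0 0; 373 -101 100 0 0 0 0; 373 -101 100 0 0 0 0; 373 -101 100 0 0 0 0"

```text
time_s: 12.45
eef_pos: [0.4607, 0.2506, 0.1525]
eef_rot: [0.0, 0.742, 0.67, 0.001]
wrist_force: [-0.4, -0.1, 0.4]
opening: 0.992
grasp_force: 0.0
```

```bash
python3 - <<'E'
from h import *
o=sensors.get_obs();im=vision.camera("wrist")
print(o["eef_pos"],yawy(o));strip(im,o,.106,0)
E
```

```text
[0.4607 0.2506 0.1525] -5.836023199855583
strip [253.5 210. ] [192.  13.] [0.4608 0.25   0.106 ] len 0.14705958617685772 dir deg 84.17437528538937
```

Emit:
carry_out:
  deltas: "0 0 25 0 0 0 0; 0 0 50 0 0 0 0; 0 0 70 0 0 0 0; 0 0 80 0 0 0 0; 0 0 80 0 0 0 0; 0 0 80 0 0 0 1; 0 0 80 0 0 0 1; 0 0 80 0 0 0 1; 0 0 80 0 0 0 1; 0 0 80 0 0 0 1; 0 0 80 0 0 0 1; 0 0 80 0 0 0 1"

```text
time_s: 14.0
eef_pos: [0.4608, 0.25, 0.0717]
eef_rot: [0.0, 0.743, 0.67, 0.0]
wrist_force: [1.4, -0.3, 4.1]
opening: 0.085
grasp_force: 59.7
```

Emit:
carry_out:
  deltas: "0 0 -15 0 0 0 1; 0 0 -50 0 0 0 1; 0 0 -90 0 0 0 1; 0 0 -125 0 0 0 1; -20 5 -145 0 0 -0.07 1; -60 14 -145 0 0 -0.2 1; -105 24 -145 0 0 -0.35 1; -150 34 -145 0 0 -0.5 1; -195 44 -145 0 0 -0.65 1; -240 54 -145 0 0 -0.8 1; -285 65 -145 0 0 -0.95 1; -330 75 -145 0 0 -1.1 1"

```text
time_s: 15.5
eef_pos: [0.5004, -0.0873, 0.2163]
eef_rot: [-0.001, 0.281, 0.96, -0.0]
wrist_force: [1.0, -0.4, -4.1]
opening: 0.085
grasp_force: 58.9
```

Emit:
carry_out:
  deltas: "0 0 0 0 0 0 1"

```text
time_s: 15.62
eef_pos: [0.5007, -0.0888, 0.2162]
eef_rot: [-0.0, 0.284, 0.959, -0.0]
wrist_force: [0.6, 0.4, -3.2]
opening: 0.081
grasp_force: 59.2
```

```bash
python3 - <<'E'
from h import *
o=sensors.get_obs();y=np.radians(yawy(o));p=o["eef_pos"];print(p,yawy(o),o["opening"],o["wrist_force"])
d=np.array([.5164,-.2079])-p[:2]
print("dx",d@[-np.sin(y),np.cos(y)],"dy",d@[np.cos(y),np.sin(y)],"az",-(np.radians(81.8)-y))
E
```

```text
[ 0.5007 -0.0888  0.2162] 56.946993368179385 0.08096609668294623 [ 0.57    0.3853 -3.1938]
dx -0.07814861297135174 dy -0.0912272017170058 az -0.4337667947452558
```

Emit:
carry_out:
  deltas: "-20 -23 0 0 0 -0.12 1; -40 -46 0 0 0 -0.24 1; -60 -70 0 0 0 -0.36 1; -73 -85 0 0 0 -0.43 1; -78 -91 0 0 0 -0.434 1; -78 -91 0 0 0 -0.434 1; -78 -91 0 0 0 -0.434 1"

```text
time_s: 16.5
eef_pos: [0.5171, -0.2036, 0.2162]
eef_rot: [-0.0, 0.07, 0.998, 0.0]
wrist_force: [0.6, -0.6, -3.0]
opening: 0.085
grasp_force: 59.3
```

```bash
python3 - <<'E'
from h import *
o=sensors.get_obs();print(o["eef_pos"],yawy(o),o["q"])
w=vision.camera("wrist");t=vision.camera("top");cv2.imwrite("raw_w5.png",w);cv2.imwrite("raw_top5.png",t);np.save("o5.npy",o,allow_pickle=True)
s=vision.camera("scene")
cv2.imwrite("pics/st1.png",np.hstack([cv2.resize(w[:,:],(400,300)),cv2.resize(s[150:330,220:400],(400,400))[50:350]]))
E
```

```text
[ 0.5171 -0.2036  0.2162] 81.98630108613833 [-0.5889  0.1524  1.6711  0.0003  1.3188 -2.0199]
```

View pics/st1.png

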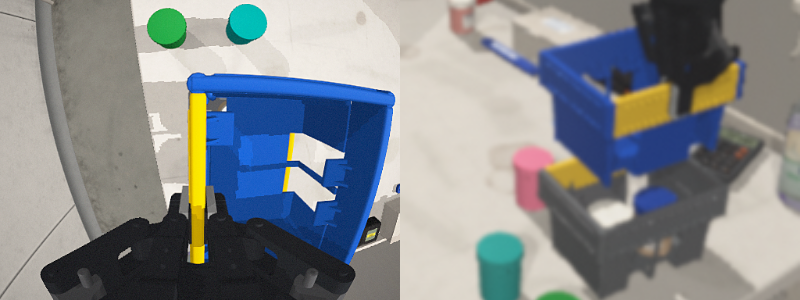

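The left half is the wrist view: the blue tote is held square and level, with the yellow strip at (197, 90-265). The right half is the scene view: it hovers over the grey tote with its yellow side away from the grey tote's yellow side. The position lags 4 mm in y, so I'll correct that and start lowering.

Emit:
carry_out:
  deltas: "0 -4.3 0 0 0 0 1; 0 -4.3 12 0 0 0 1; 0 -4.3 24 0 0 0 1; 0 -4.3 34 0 0 0 1; 0 -4.3 42 0 0 0 1; 0 -4.3 48 0 0 0 1; 0 -4.3 50 0 0 0 1; 0 -4.3 50 0 0 0 1"

```text
time_s: 17.65
eef_pos: [0.5167, -0.2091, 0.1664]
eef_rot: [0.0, 0.07, 0.998, -0.0]
wrist_force: [0.4, 0.2, -2.5]
opening: 0.083
grasp_force: 59.2
```

The foot is inside the mouth with no contact. I'll go on down to the ledges.

Emit:
carry_out:
  deltas: "0 1 8 0 0 0 1; 0 1 14 0 0 0 1; 0 1 18 0 0 0 1; 0 1 19.5 0 0 0 1; 0 1 20.5 0 0 0 1; 0 1 21 0 0 0 1; 0 1 21 0 0 0 1"

```text
time_s: 18.52
eef_pos: [0.5168, -0.2081, 0.1454]
eef_rot: [0.0, 0.07, 0.998, -0.0]
wrist_force: [-0.5, -0.3, -2.7]
opening: 0.085
grasp_force: 59.2
```

Emit:
carry_out:
  deltas: "0 0 1 0 0 0 1; 0 0 2 0 0 0 1; 0 0 2 0 0 0 1"

```text
time_s: 18.9
eef_pos: [0.5171, -0.2084, 0.1447]
eef_rot: [0.0, 0.07, 0.998, -0.0]
wrist_force: [-3.3, 0.8, 5.4]
opening: 0.085
grasp_force: 60.8
```

Contact came at TCP z 0.1447, exactly the height expected on the ledges. I'll let go and rise.

Emit:
carry_out:
  deltas: "0 0 0 0 0 0 0; 0 0 0 0 0 0 0; 0 0 0 0 0 0 0; 0 0 -20 0 0 0 0; 0 0 -60 0 0 0 0; 0 0 -100 0 0 0 0; 0 0 -130 0 0 0 0; 0 0 -130 0 0 0 0; 0 0 -130 0 0 0 0"

```text
time_s: 20.02
eef_pos: [0.5163, -0.2077, 0.2721]
eef_rot: [-0.001, 0.07, 0.998, 0.0]
wrist_force: [-0.0, 0.4, -0.6]
opening: 1.002
grasp_force: 0.0
```

```bash
python3 - <<'E'
from h import *
o=sensors.get_obs();im=vision.camera("wrist");cv2.imwrite("raw_w6.png",im);s=vision.camera("scene");cv2.imwrite("raw_s6.png",s)
print(o["eef_pos"],yawy(o));strip(im,o,.179,0)
cv2.imwrite("pics/st2.png",np.hstack([cv2.resize(im,(400,300)),cv2.resize(s[170:320,230:380],(400,400))[50:350]]))
E
```

```text
[ 0.5163 -0.2077  0.2721] 81.9917731506672
strip [251.5 193.5] [ 11. 163.] [ 0.518  -0.2076  0.179 ] len 0.1469896743702614 dir deg 171.87726452437704
```

View pics/st2.png

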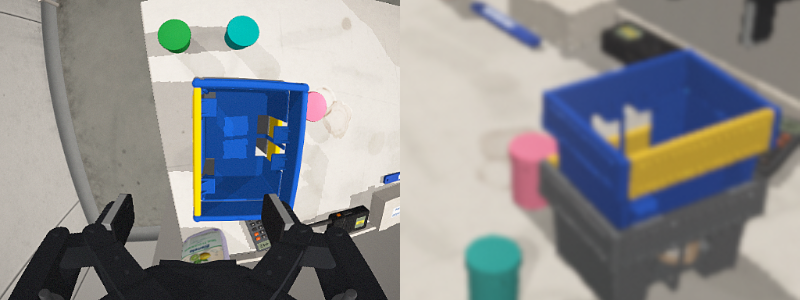

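The wrist strip measures (0.518, -0.208), direction 171.9°, length 147 mm at z = 0.179, so the tote is at full-home height. The scene view shows the foot inside the grey rim and level. Next I'll shut the gripper and push on the middle of that rim.

Emit:
carry_out:
  deltas: "-1 0 0 0 0 0 1; -1 0 20 0 0 0 1; -1 0 45 0 0 0 1; -1 0 65 0 0 0 1; -1 0 75 0 0 0 1; -1 0 82 0 0 0 1; -1 0 86 0 0 0 1; -1 0 88 0 0 0 1; -1 0 89 0 0 0 1; -1 0 89 0 0 0 1"

```text
time_s: 21.38
eef_pos: [0.5179, -0.2083, 0.1846]
eef_rot: [0.0, 0.07, 0.998, -0.0]
wrist_force: [-0.2, -0.2, 0.8]
opening: 0.0
grasp_force: 0.0
```

Emit:
carry_out:
  deltas: "0 0 1 0 0 0 1; 0 0 2 0 0 0 1; 0 0 3 0 0 0 1; 0 0 3 0 0 0 1"

```text
time_s: 21.88
eef_pos: [0.5177, -0.2081, 0.1811]
eef_rot: [-0.0, 0.07, 0.998, 0.0]
wrist_force: [0.0, -0.4, 0.6]
opening: 0.004
grasp_force: 0.0
```

Emit:
carry_out:
  deltas: "0 0 1 0 0 0 1; 0 0 2 0 0 0 1; 0 0 2.5 0 0 0 1; 0 0 2.5 0 0 0 1"

```text
time_s: 22.38
eef_pos: [0.5178, -0.2082, 0.1791]
eef_rot: [0.0, 0.07, 0.998, -0.0]
wrist_force: [-0.5, 0.3, 3.5]
opening: 0.003
grasp_force: 1.4
```

Emit:
carry_out:
  deltas: "0 0 0.5 0 0 0 1; 0 0 1 0 0 0 1; 0 0 1 0 0 0 1"

```text
time_s: 22.75
eef_pos: [0.5182, -0.2087, 0.179]
eef_rot: [0.001, 0.07, 0.998, -0.001]
wrist_force: [-3.0, -0.2, 7.8]
opening: -0.001
grasp_force: 3.9
```

Emit:
carry_out:
  deltas: "0 0 0.4 0 0 0 1; 0 0 0.4 0 0 0 1; 0 0 0.4 0 0 0 1; 0 0 0.4 0 0 0 1"

```text
time_s: 23.25
eef_pos: [0.5183, -0.2089, 0.179]
eef_rot: [0.001, 0.07, 0.998, -0.001]
wrist_force: [-2.1, 1.5, 9.5]
opening: -0.003
grasp_force: 4.7
```

Emit:
carry_out:
  deltas: "0 0 -5 0 0 0 1; 0 0 -30 0 0 0 1; 0 0 -70 0 0 0 1; 0 0 -93 0 0 0 0; 0 0 -93 0 0 0 0; 0 0 -93 0 0 0 0; 0 0 -93 0 0 0 0"

```text
time_s: 24.12
eef_pos: [0.517, -0.2077, 0.2685]
eef_rot: [-0.001, 0.07, 0.998, 0.001]
wrist_force: [0.3, -0.2, -0.6]
opening: 0.851
grasp_force: 0.0
```

```bash
python3 - <<'E'
from h import *
o=sensors.get_obs();im=vision.camera("wrist");t=vision.camera("top");s=vision.camera("scene")
print(o["eef_pos"]);strip(im,o,.179,0);a=cv2.imread("raw_w6.png");print(cv2.absdiff(a,im)[80:300,200:420].mean(),cv2.absdiff(cv2.imread("raw_s6.png"),s)[170:320,230:380].mean())
cv2.imwrite("pics/end.png",np.hstack([cv2.resize(t[170:290,195:395],(400,240)),cv2.resize(s[170:320,230:380],(240,240))]))
E
```

```text
[ 0.517  -0.2077  0.2685]
strip [251.5 194.5] [165.  11.] [ 0.5184 -0.2075  0.179 ] len 0.14692407552004438 dir deg 171.87197245781266
11.022920110192837 0.9089037037037037
```

View pics/end.png

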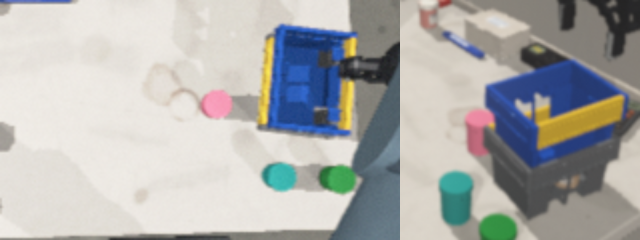

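The blue tote stands level on the grey one. In the left half its yellow band is on the far side at (347,80), opposite the grey tote's yellow band at (266,85). The push held at 9.5 N, the tote did not shift, and the bystanders and the look-alike pots are where they were. The gripper is clear, so I'm handing in.

```bash
python3 -c "
from bench import ctrl
print(ctrl.hand_in())"
```

```text
the job is handed in; nothing more can be done
None
```

I stacked the blue tote on the grey one, half a turn round in two goes with a fresh grip between. It measured level and fully home, held under a 9.5 N push on the rim, and I let go and handed the job in at about 24 s.

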